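# Fetch the medium jar from the back of the ink caddy

### The arm

A 6-joint arm with a two-finger parallel gripper is mounted at the origin on the work surface. World frame = base frame: x ahead of the robot, y to its left, z up, the work surface at z = 0. Lengths are in m, angles in rad, forces in N, time in s.
With the tool pointing down it reaches from about 0.35 to 0.725 m from the base axis. Payload 4.3 kg.
Tool frame: the origin (TCP) lies at the very end of the fingers, on their centre line; the grasp point (between the pads) lies 19 mm behind it; z points along the fingers, x is the direction in which the jaws open and shut, and the axes are right-handed (so a half turn about z gives the same grasp; the last joint's range is limited). The gripper opens to 85 mm and grips with 20 to 120 N. Pads are 22 mm wide; open, the fingers measure 114 mm over their backs; the gripper's body (76 mm by 85 mm) begins 54 mm behind the grasp point. The pads swing forward as they close: fully open they stand 13 mm farther back than shut.
Start: joints at [1.213, 0.377, 0.081, 1.274, 0, 1.46], TCP at [0.141, 0.557, 0.231] pointing down, gripper open.
Joint ranges: [-2.72, 2.72], [-0.84, 1.66], [-1.02, 1.22], [-1.77, 2.12], [-1.37, 1.28], [-3.14, 3.14]. Speed limits (rad/s): [2.57, 2.57, 3.14, 3.14, 3.14, 3.14].

### API

Orientations are given as a unit quaternion [w, x, y, z].
In Python, from workcell import * gives the robot as it stands.
- The arm moves only by the shell command python3 -m creep 'ROWS' [FORCE]. ROWS is text: rows parted by semicolons, each of 7 numbers parted by spaces: the turn, a rotation vector about the tool's x, y, z in degrees, then the shift along the tool's x, y, z in m, then the opening, from 0 (shut) to 1 (fully open). In form: rx ry rz x y z gripper; .... A call has 1 to 20 rows; each row is the pose to reach, as a shift and turn from the pose commanded when the call began, along the tool's axes at that moment; what a row does not reach only later rows make up. A row lasts 1/10 s, in which the tool goes at most 50 mm and 8.59 degrees, less where a joint would pass 70% of its speed; a pose out of reach is approached as far as the arm can. A call with a gripper value outside its range is refused whole. The fingers move at their own pace and stop on an object; FORCE is the grip in N (left out, the last holds). Time passes only in rows, so rows that repeat a pose let the fingers close. It gives the time, the measured TCP pose, the force and the opening at its end, in the units of the state.
- get_obs(): the state, without advancing time (a new reading comes with each control period).
- grab_frame(name): name is "scene" or "top"; returns a dict with "pixels" (420x560x3 uint8, red, green, blue), "K" (3x3 intrinsics, pixels), "distortion" ([k1, k2, p1, p2, k3] as OpenCV has them; the pictures are not rectified), "rvec" (rotation vector, rad) and "tvec" (3), from world to camera coordinates, as OpenCV has them. Camera axes: x right, y down, z forward; pixel columns grow to the right and rows downward; lengths in m; the calibration is good to about 2 mm. A picture is of the moment at which its call begins. There is no depth.
- job_done(): hands the job in, once; it reports no verdict.
The state is a dict: "time": time; "qpos": joint angles; "joint_vel": joint speeds; "tau": joint torques, N m; "tcp_pos": TCP position; "orientation": TCP orientation; "force": force on the tool from outside, world axes, zero at the start; "moment": the same for the moment, N m; "opening": opening from 0.0 (shut) to 1.0 (fully open).
Only numpy, scipy, OpenCV 4.12 (cv2) and the standard library are available. Lean on these libraries where they do the work, as an engineer would, in place of code of your own. Each camera call takes 0.05 s, during which the arm holds its last target. There are 200 camera calls.

### The job

Please get me the low, wide jar of pouring medium from behind the three tall bottles in the wooden caddy and put it in the middle of the scale's round pan. First move all three bottles out of the way onto the empty white tray, and once the jar is on the scale put every bottle back in the caddy just where it stood. Keep everything upright, and leave the two small pots beside the jar where they are.

Things in the scene. Friction and masses are not known exactly. Their poses are not given: they have to be found in the camera images.
- caddy: Wooden tray without dividers, 140 mm (its x) by 244 mm (its y); walls 6 mm thick, 30 mm high; floor 8 mm thick. Does not move. Origin: centre of underside; z up. At the start the three tall bottles stand in any order in a row across its front (-x) half, 60 mm apart, 32 mm before its middle; jar and pots stand in a row 24 mm behind its middle.
- dropper_bottle: Round brown bottle with a black dropper cap. Body 46 mm across up to 70 mm height, shoulder up to 83 mm; black cylindrical collar 28 mm across from 83 to 114 mm height (the part to grip); rubber bulb 18 mm across from there to the top at 140 mm. About 0.18 kg. Origin: centre of the underside; z up.
- nozzle_bottle: Round white squeeze bottle with a pointed nozzle. Body 46 mm across up to 82 mm height, shoulder up to 96 mm; white screw collar 32 mm across from 96 to 124 mm height (the part to grip); cone from there to the tip at 150 mm. About 0.20 kg. Origin: centre of the underside; z up.
- square_bottle: White bottle of square section with a flat black cap. Body 44 by 44 mm up to 88 mm height, neck 24 mm across up to 96 mm, black cylindrical cap 32 mm across from 96 to 130 mm height (the part to grip; the flat top is at 130 mm). About 0.22 kg. Origin: centre of the underside; x and y square to its sides, z up.
- medium_jar: The wanted jar: low, white, cylindrical, 52 mm across, 44 mm high, with a white screw lid of the same width (upper 14 mm). About 0.14 kg. In the caddy's back row between the two small pots, 40 mm or more free to each; the bottles before it are too close and too tall for a gripper to get at it. Origin: centre of the underside; z up.
- pot_left: Small white pot with a black lid, 34 mm across, 34 mm high, at the +y end of the caddy's back row. To be left alone. Origin: centre of the underside; z up.
- pot_right: Small white pot with a black lid, 34 mm across, 34 mm high, at the -y end of the caddy's back row. To be left alone. Origin: centre of the underside; z up.
- side_tray: Empty white rectangular tray, 212 mm (its x) by 132 mm (its y), rim 4 to 5 mm thick and 17 mm high, floor 4 mm thick; all three bottles fit on it in a row along its x. It does not move. It lies to one side of the caddy, left or right. Origin: centre of the underside; z up.
- scale: Flat grey bench scale, 165 by 140 mm, with a round steel pan 120 mm across whose flat top is 30 mm above the table; the display is on its -x side. It does not move. It stands on the other side of the caddy from the white tray. Origin: on the table under the centre of the pan; z up.
Not all that is in view belongs to the job. Leave any purple or turquoise look-alike of the nozzle_bottle alone.

How it is judged:
By the outcome, as a careful person would: the job done as asked, in the order asked, and still so for the second after the job is handed in, with the robot touching nothing.
It also fails if it takes over 141 s, if anything falls off the work surface, if the arm or the gripper's body presses on something with over 40 N, if the wrist force passes 120 N, or if a joint passes its speed limit or range.

## Working session

There is one attempt and no reset: what is moved stays moved. The work goes in short steps, Python scripts to look and compute and a shell command to move; the robot and the scene stay as the last step left them, time stands still between calls to the robot, and variables do not carry over. Pictures are saved under pics/ and viewed, about 12 in all and at most 16, crops included, and the job is handed in when it is done.

```bash
ls; mkdir -p pics
python3 - <<'E'
from workcell import *
import cv2
o=get_obs(); print({k:(v if not hasattr(v,'round') else v) for k,v in o.items()})
for n in("scene","top"):
    f=grab_frame(n); cv2.imwrite(f"pics/{n}0.png",f["pixels"][:,:,::-1]); print(n,f["K"],f["distortion"],f["rvec"],f["tvec"])
E
```

```text
pics
{'time': 0.0, 'qpos': array([ 1.21270349e+00,  3.78060420e-01,  7.95932266e-02,  1.27439633e+00,
       -1.33523311e-05,  1.46049925e+00]), 'joint_vel': array([ 1.75996834e-03,  4.22952420e-05, -1.03566534e-03,  5.06344812e-04,
       -9.54155478e-04,  5.64085600e-04]), 'tau': array([-2.35201912e-05, -4.63604307e+01,  2.69876736e+01,  2.09263276e-02,
       -1.18672251e-04,  6.07951449e-06]), 'tcp_pos': array([0.1407887 , 0.55680513, 0.23034974]), 'orientation': array([ 5.46995486e-04,  7.89071068e-01,  6.14301051e-01, -8.77020236e-04]), 'force': array([ 0.10269153, -0.37849407,  0.46518658]), 'moment': array([-0.05151944, -0.03389918,  0.04670176]), 'opening': 0.9980457707565837}
scene [[420.67030584   0.         275.20766505]
 [  0.         420.67030584 208.25757819]
 [  0.           0.           1.        ]] [-0.03729185  0.          0.          0.          0.        ] [ 2.03852681  0.73447175 -0.40294026] [-0.43306814 -0.14220848  1.15268247]
top [[467.95201603   0.         276.66845977]
 [  0.         467.95201603 205.67524293]
 [  0.           0.           1.        ]] [-0.01194329  0.          0.          0.          0.        ] [ 2.127983   -2.136033    0.16362928] [-0.01088494  0.54930407  0.83947401]
```

View pics/scene0.png

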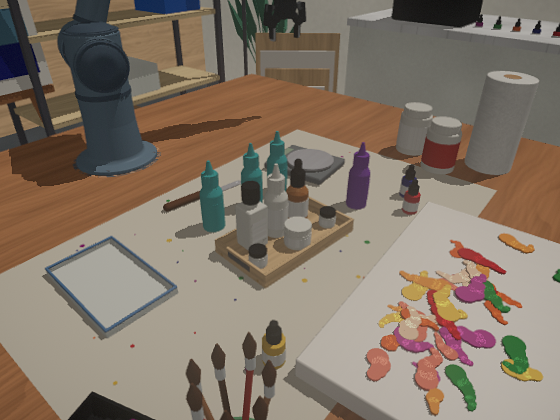

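View pics/top0.png

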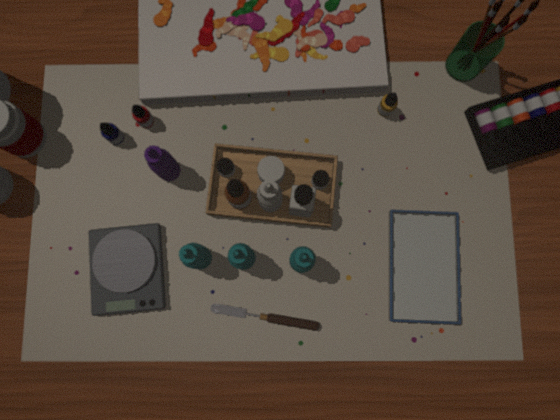

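The scene view shows the robot at the back, with the white tray at (110,280), the caddy at (285,235) and the scale at (315,160). The top view shows the caddy at (272,185), tray at (425,267) and scale pan at (124,261). In it the dropper is at (236,190), the nozzle at (268,190), the square bottle at (303,197), the jar at (271,168), and the pots at (226,166) and (321,179). Teal look-alikes stand at (195,255), (241,257) and (303,259), and a purple one at (160,162).

```bash
cat > h.py <<'E'
import numpy as np, cv2
from workcell import *
def cam(f): return np.array(f["K"]),np.array(f["distortion"]),cv2.Rodrigues(np.array(f["rvec"],float))[0],np.array(f["tvec"],float).ravel()
def ray(f,uv):
    K,d,R,t=cam(f); p=cv2.undistortPoints(np.array([[uv]],float),K,d)[0,0]
    return -R.T@t, R.T@np.array([p[0],p[1],1.])
def onz(f,uv,z):
    c,r=ray(f,uv); return (c+r*(z-c[2])/r[2])[:3]
def proj(f,P):
    K,d,R,t=cam(f); return cv2.projectPoints(np.array(P,float).reshape(-1,1,3),np.array(f["rvec"],float),t,K,d)[0].reshape(-1,2)
def tri(f,u,g,v):
    c,r=ray(f,u); e,s=ray(g,v); A=np.stack([r,-s],1); k=np.linalg.lstsq(A,e-c,rcond=None)[0]
    a,b=c+r*k[0],e+s*k[1]; return (a+b)/2,np.linalg.norm(a-b)
E
python3 - <<'E'
from h import *
t=grab_frame("top"); s=grab_frame("scene")
np.save("t0.npy",t,allow_pickle=True);np.save("s0.npy",s,allow_pickle=True)
print("cams",ray(t,(280,210))[0],ray(s,(280,210))[0])
for n,uv,z in [("drop",(236,190),.14),("nozz",(268,190),.15),("sq",(303,196),.138),("jar",(271,168),.052),("potL",(226,166),.042),("potR",(321,179),.042),("pan",(124,261),.03),("teal1",(189,254),.15),("teal2",(239,256),.15),("teal3",(303,259),.15),("purple",(151,153),.15),
 ("c1",(214,146),.03),("c2",(338,155),.03),("c3",(333,227),.03),("c4",(206,214),.03),("t1",(389,210),.017),("t2",(460,211),.017),("t3",(461,324),.017),("t4",(389,322),.017)]:
    print(n,onz(t,uv,z).round(3))
P=t["pixels"]; a=cv2.resize(np.clip(P[125:275,180:360].astype(float)*1.8,0,255).astype('uint8'),None,fx=4,fy=4,interpolation=2)[:,:720]
cv2.imwrite("pics/ct.png",a[:,:,::-1])
b=cv2.resize(s["pixels"][125:285,190:390],None,fx=4,fy=3.75*4/3.75,interpolation=2)[:600]
cv2.imwrite("pics/cs.png",b[:,:800,::-1])
E
```

```text
cams [ 0.40582467 -0.02127698  0.91729149] [ 1.00221778 -0.53042392  0.5006577 ]
drop [0.561 0.055 0.14 ]
nozz [0.559 0.    0.15 ]
sq [ 0.55  -0.058  0.138]
jar [ 0.621 -0.002  0.052]
potL [0.628 0.084 0.042]
potR [ 0.601 -0.098  0.042]
pan [0.447 0.277 0.03 ]
teal1 [0.452 0.13  0.15 ]
teal2 [0.449 0.048 0.15 ]
teal3 [ 0.444 -0.057  0.15 ]
purple [0.624 0.199 0.15 ]
c1 [0.671 0.11  0.03 ]
c2 [ 0.652 -0.133  0.03 ]
c3 [ 0.51 -0.12  0.03]
c4 [0.536 0.123 0.03 ]
t1 [ 0.544 -0.231  0.017]
t2 [ 0.542 -0.369  0.017]
t3 [ 0.328 -0.357  0.017]
t4 [ 0.332 -0.222  0.017]
```

View pics/ct.png

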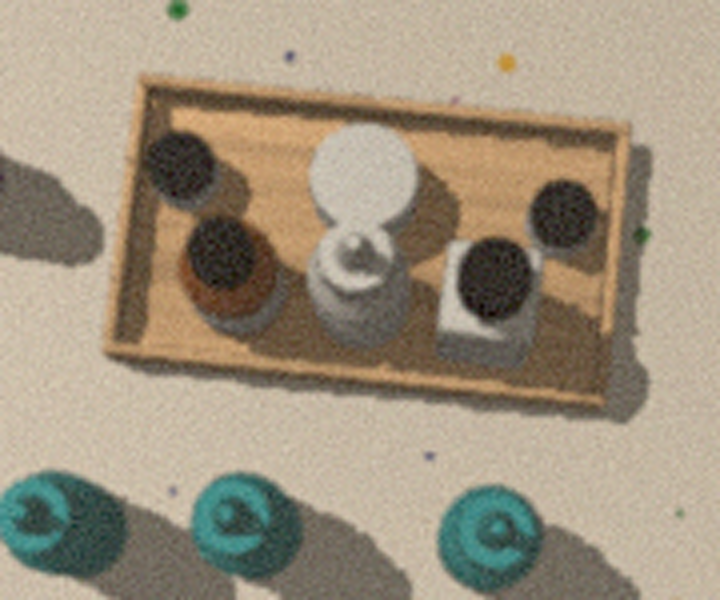

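View pics/cs.png

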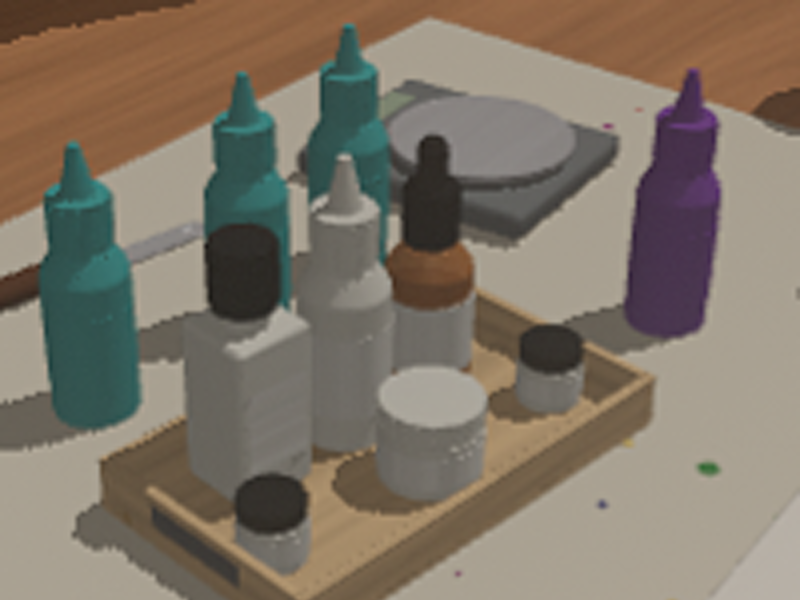

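Crops: top at 4x has the nozzle tip (358,245), square cap (496,278), dropper collar (223,253), jar lid (364,176) and pot lids (181,167) and (563,214). Candidates for the jar are the white lid at top (271,169), potL (225,167) and potR (321,179). The white lid between the two black-lidded pots matches the description. The white nozzle bottle is at (269,186). The teal ones at (189,254), (239,256) and (303,259) and the purple one at (151,153) are look-alikes. Next I refine the numbers.

Run:
```python
from h import *
t=np.load("t0.npy",allow_pickle=True).item(); s=np.load("s0.npy",allow_pickle=True).item()
T=lambda u,v:(180+u/4-.4,125+v/4-.4); S=lambda u,v:(190+u/4-.4,125+v/4-.4)
C=np.array([onz(t,T(*p),.03) for p in [(143,75),(630,122),(605,405),(105,352)]])[:,:2]
c=C.mean(0); ex=(C[0]-C[3])+(C[1]-C[2]); ey=(C[0]-C[1])+(C[3]-C[2])
a1=np.arctan2(ex[1],ex[0]);a2=np.arctan2(-ey[0],ey[1]); a=(a1+2*a2)/3
print("caddy",c.round(4),np.degrees([a1,a2,a]),"size",np.linalg.norm(ex)/2,np.linalg.norm(ey)/2)
R=np.array([[np.cos(a),-np.sin(a)],[np.sin(a),np.cos(a)]])
for n,l in dict(sq=(-.032,-.06),noz=(-.032,0),drop=(-.032,.06),jar=(.024,0)).items(): print("pred",n,(c+R@np.array(l)).round(4))
for n,u,z in [("noz",T(358,245),.158),("sq",T(496,278),.138),("drop",T(223,253),.122),("jar",T(364,176),.052),("potL",T(181,167),.042),("potR",T(563,214),.042)]: print(n,onz(t,u,z).round(4))
for n,u,v in [("noz",T(358,245),S(344,155)),("sq",T(496,278),S(243,242)),("jar",T(364,176),S(432,399))]: print("tri",n,tri(t,u,s,v))
# tray: blue rim outline; pan by hough
P=t["pixels"].astype(int); hsv=cv2.cvtColor(t["pixels"],cv2.COLOR_RGB2HSV)
m=((P[:,:,2]-P[:,:,0])>12).astype('uint8'); m[:,:370]=0; m[:195]=0; m[340:]=0; m[:,480:]=0
q=cv2.minAreaRect(np.argwhere(m)[:,::-1].astype(np.float32)); b=cv2.boxPoints(q)
B=np.array([onz(t,x,.017) for x in b])[:,:2]; print("tray",B.round(3).tolist(),B.mean(0))
g=cv2.medianBlur(cv2.cvtColor(t["pixels"],cv2.COLOR_RGB2GRAY)[215:325,80:175],5)
h=cv2.HoughCircles(g,cv2.HOUGH_GRADIENT,1,50,param1=60,param2=15,minRadius=26,maxRadius=38)
for x in h[0][:3]: u=(x[0]+80,x[1]+215); print("pan",u,x[2],onz(t,u,.03),x[2]*.887/468)
o=get_obs(); print(o["tcp_pos"],o["time"])
```

```text
caddy [ 0.5947 -0.0041] [-6.38348418 -6.1898421  -6.25438946] size 0.13926241979109777 0.24038024591290338
pred sq [ 0.5564 -0.0603]
pred noz [ 0.5629 -0.0006]
pred drop [0.5695 0.059 ]
pred jar [ 0.6186 -0.0067]
noz [ 0.564  -0.0016  0.158 ]
sq [ 0.5536 -0.0595  0.138 ]
drop [0.5682 0.0579 0.122 ]
jar [ 0.6195 -0.0017  0.052 ]
potL [0.6269 0.0866 0.042 ]
potR [ 0.6028 -0.0966  0.042 ]
tri noz (array([ 0.56415277, -0.0013794 ,  0.15835616]), np.float64(0.0006642394917995348))
tri sq (array([ 0.55437648, -0.05948288,  0.1348672 ]), np.float64(0.00053927828312368))
tri jar (array([ 0.61974511, -0.00209262,  0.04891377]), np.float64(0.0013156608648213837))
tray [[0.544, -0.233], [0.544, -0.369], [0.33, -0.355], [0.33, -0.224]] [ 0.43706661 -0.29518816]
pan (np.float32(123.5), np.float32(260.5)) 30.7 [0.44778271 0.27763925 0.03      ] 0.05818569
[0.14089008 0.55704313 0.23071373] 0.2
```

```bash
python3 -m creep '0 0 4 -0.02 0.022 0 0.7; 0 0 10 -0.05 0.055 0 0.7; 0 0 18 -0.08 0.089 0 0.7; 0 0 26 -0.11 0.123 0 0.7; 0 0 34 -0.14 0.157 0 0.7; 0 0 42 -0.17 0.19 0 0.7; 0 0 50 -0.2 0.223 0 0.7; 0 0 58 -0.23 0.256 0 0.7; 0 0 66 -0.26 0.29 0 0.7; 0 0 74 -0.29 0.323 0 0.7; 0 0 82 -0.32 0.357 0 0.7; 0 0 82.05 -0.35 0.39 0 0.7; 0 0 82.05 -0.38 0.424 0 0.7; 0 0 82.05 -0.41 0.457 0 0.7; 0 0 82.05 -0.44 0.49 0 0.7; 0 0 82.05 -0.47 0.524 0 0.7; 0 0 82.05 -0.49 0.547 0 0.7; 0 0 82.05 -0.4962 0.5533 0 0.7; 0 0 82.05 -0.4962 0.5533 0 0.7; 0 0 82.05 -0.4962 0.5533 0 0.7' 40
```

```text
time: 2.2
tcp_pos: [0.5549, -0.0583, 0.2311]
orientation: [-0.0, 0.999, -0.054, -0.001]
force: [0.9, -0.2, 0.1]
opening: 0.699
```

```bash
python3 -m creep '0 0 0 0 0 0.02 0.7; 0 0 0 0 0 0.05 0.7; 0 0 0 0 0 0.08 0.7; 0 0 0 0 0 0.1 0.7; 0 0 0 0 0 0.115 0.7; 0 0 0 0 0 0.123 0.7; 0 0 0 0 0 0.127 0.7; 0 0 0 0 0 0.127 0.7; 0 0 0 0 0 0.127 0.6; 0 0 0 0 0 0.127 0.5; 0 0 0 0 0 0.127 0.4; 0 0 0 0 0 0.127 0.3; 0 0 0 0 0 0.127 0.2; 0 0 0 0 0 0.127 0.2; 0 0 0 0 0 0.127 0.2' 40
python3 - <<'E'
from h import *
s=grab_frame("scene"); cv2.imwrite("pics/g1.png",cv2.resize(s["pixels"][90:290,170:390],None,fx=3,fy=3)[:,:,::-1])
E
```

```text
time: 3.7
tcp_pos: [0.5562, -0.0594, 0.105]
orientation: [0.0, 0.999, -0.055, 0.001]
force: [-1.5, 0.1, 5.7]
opening: 0.366
```

View pics/g1.png

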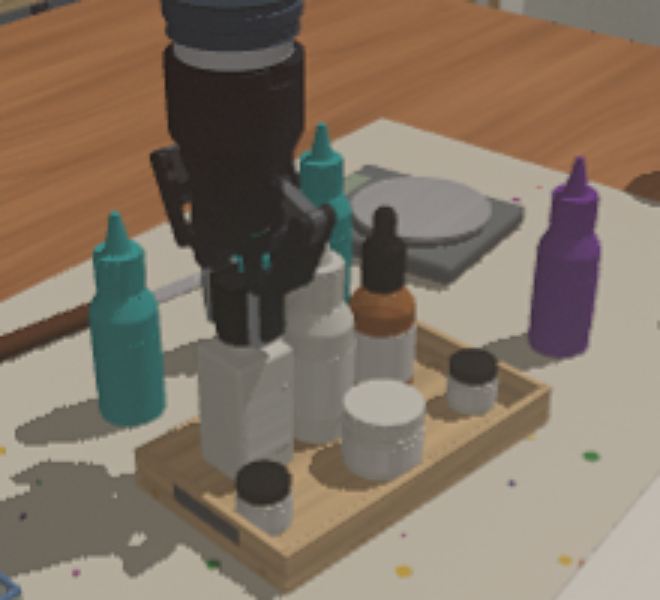

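```bash
python3 -m creep '0 0 0 0 0 -0.01 0.2; 0 0 0 0 0 -0.03 0.2; 0 0 0 0 0 -0.05 0.2; 0 0 0 -0.002 0.004 -0.065 0.2; 0 0 0 -0.008 0.013 -0.07 0.2; 0 0 0 -0.02 0.032 -0.07 0.2; 0 0 0 -0.036 0.056 -0.07 0.2; 0 0 0 -0.053 0.083 -0.07 0.2; 0 0 0 -0.07 0.11 -0.07 0.2; 0 0 0 -0.087 0.136 -0.07 0.2; 0 0 0 -0.104 0.163 -0.07 0.2; 0 0 0 -0.121 0.189 -0.07 0.2; 0 0 0 -0.136 0.213 -0.07 0.2; 0 0 0 -0.148 0.232 -0.07 0.2; 0 0 0 -0.156 0.244 -0.068 0.2; 0 0 0 -0.1602 0.2507 -0.06 0.2; 0 0 0 -0.1602 0.2507 -0.045 0.2; 0 0 0 -0.1602 0.2507 -0.03 0.2; 0 0 0 -0.1602 0.2507 -0.015 0.2; 0 0 0 -0.1602 0.2507 -0.008 0.2'
python3 - <<'E'
from h import *
s=grab_frame("scene"); cv2.imwrite("pics/g2.png",cv2.resize(s["pixels"][150:350,0:220],None,fx=3,fy=3)[:,:,::-1])
E
```

```text
time: 5.75
tcp_pos: [0.3679, -0.2896, 0.1101]
orientation: [-0.001, 0.999, -0.054, -0.001]
force: [0.7, -0.1, -2.2]
opening: 0.36
```

View pics/g2.png

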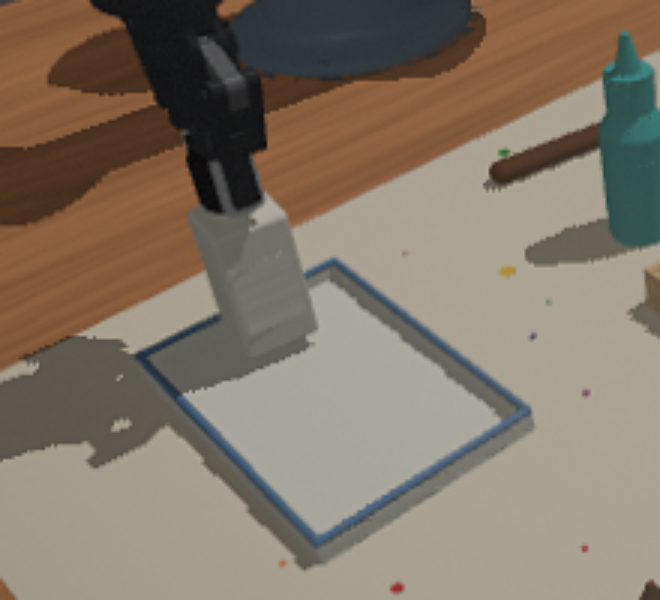

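```bash
python3 -m creep '0 0 0 0 0 0.004 0.2; 0 0 0 0 0 0.008 0.2; 0 0 0 0 0 0.011 0.2; 0 0 0 0 0 0.011 0.2; 0 0 0 0 0 0.011 0.2; 0 0 0 0 0 0.011 0.4; 0 0 0 0 0 0.011 0.5; 0 0 0 0 0 0.011 0.55; 0 0 0 0 0 0.011 0.58; 0 0 0 0 0 0.011 0.58; 0 0 0 0 0 0 0.58; 0 0 0 0 0 -0.02 0.58; 0 0 0 0 0 -0.05 0.58; 0 0 0 0 0 -0.08 0.58; 0 0 0 0 0 -0.1 0.58; 0 0 0 0 0 -0.1 0.58'
python3 - <<'E'
from h import *
s=grab_frame("scene"); cv2.imwrite("pics/g3.png",cv2.resize(s["pixels"][130:350,20:350],None,fx=2,fy=2)[:,:,::-1])
o=get_obs();print(o["tcp_pos"])
E
```

```text
time: 7.4
tcp_pos: [0.3709, -0.2927, 0.2161]
orientation: [0.002, 0.999, -0.054, 0.003]
force: [0.9, 0.2, -0.5]
opening: 0.582
[ 0.3701405  -0.29201781  0.21415073]
```

View pics/g3.png

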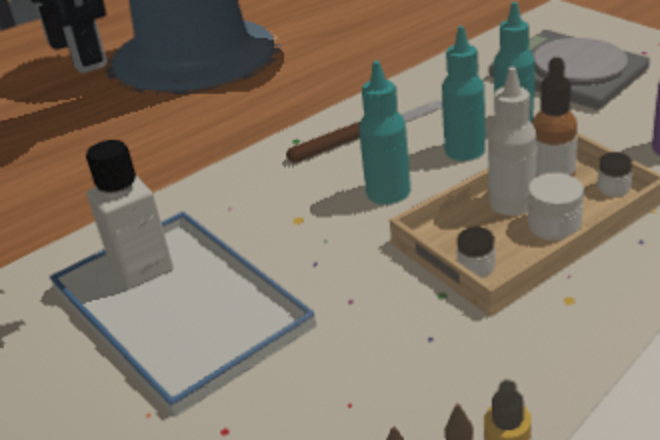

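The square bottle stands upright on the tray, at crop (128,215). Next is the nozzle bottle.

```bash
python3 -m creep '0 0 0 0.01 -0.02 0 0.7; 0 0 0 0.03 -0.057 0 0.7; 0 0 0 0.05 -0.096 0 0.7; 0 0 0 0.07 -0.134 0 0.7; 0 0 0 0.09 -0.172 0 0.7; 0 0 0 0.11 -0.21 0 0.7; 0 0 0 0.13 -0.249 0 0.7; 0 0 0 0.15 -0.287 0 0.7; 0 0 0 0.159 -0.304 0 0.7; 0 0 0 0.162 -0.3097 0 0.7; 0 0 0 0.162 -0.3097 0.01 0.7; 0 0 0 0.162 -0.3097 0.03 0.7; 0 0 0 0.162 -0.3097 0.055 0.7; 0 0 0 0.162 -0.3097 0.08 0.7; 0 0 0 0.162 -0.3097 0.098 0.7; 0 0 0 0.162 -0.3097 0.106 0.7; 0 0 0 0.162 -0.3097 0.109 0.7; 0 0 0 0.162 -0.3097 0.109 0.6; 0 0 0 0.162 -0.3097 0.109 0.5; 0 0 0 0.162 -0.3097 0.109 0.4' 40; python3 -m creep '0 0 0 0 0 0 0.3; 0 0 0 0 0 0 0.2; 0 0 0 0 0 0 0.2; 0 0 0 0 0 0 0.2; 0 0 0 0 0 -0.005 0.2; 0 0 0 0 0 -0.015 0.2'
```

```text
time: 9.45
tcp_pos: [0.5648, -0.001, 0.1044]
orientation: [0.0, 0.999, -0.055, 0.001]
force: [-0.4, 0.2, 0.9]
opening: 0.404
time: 10.05
tcp_pos: [0.5623, -0.0005, 0.1173]
orientation: [-0.0, 0.999, -0.054, -0.002]
force: [-0.3, -0.4, -3.2]
opening: 0.365
```

```bash
python3 -m creep '0 0 0 0 0 -0.015 0.2; 0 0 0 0 0 -0.035 0.2; 0 0 0 -0.001 0.003 -0.05 0.2; 0 0 0 -0.004 0.012 -0.055 0.2; 0 0 0 -0.01 0.032 -0.055 0.2; 0 0 0 -0.019 0.062 -0.055 0.2; 0 0 0 -0.029 0.095 -0.055 0.2; 0 0 0 -0.039 0.127 -0.055 0.2; 0 0 0 -0.049 0.16 -0.055 0.2; 0 0 0 -0.06 0.193 -0.055 0.2; 0 0 0 -0.07 0.226 -0.055 0.2; 0 0 0 -0.079 0.257 -0.055 0.2; 0 0 0 -0.087 0.282 -0.055 0.2; 0 0 0 -0.092 0.298 -0.052 0.2; 0 0 0 -0.0941 0.3058 -0.045 0.2; 0 0 0 -0.0941 0.3058 -0.03 0.2; 0 0 0 -0.0941 0.3058 -0.015 0.2; 0 0 0 -0.0941 0.3058 0 0.2; 0 0 0 -0.0941 0.3058 0.01 0.2; 0 0 0 -0.0941 0.3058 0.014 0.2'; python3 -m creep '0 0 0 0 0 0.003 0.2; 0 0 0 0 0 0.004 0.2; 0 0 0 0 0 0.004 0.2; 0 0 0 0 0 0.004 0.2; 0 0 0 0 0 0.004 0.4; 0 0 0 0 0 0.004 0.5; 0 0 0 0 0 0.004 0.55; 0 0 0 0 0 0.004 0.58; 0 0 0 0 0 0.004 0.58; 0 0 0 0 0 -0.006 0.58; 0 0 0 0 0 -0.03 0.58; 0 0 0 0 0 -0.06 0.58; 0 0 0 0 0 -0.09 0.58; 0 0 0 0 0 -0.105 0.58; 0 0 0 0 0 -0.105 0.58'
python3 - <<'E'
from h import *
s=grab_frame("scene"); cv2.imwrite("pics/g4.png",cv2.resize(s["pixels"][130:350,20:350],None,fx=2,fy=2)[:,:,::-1])
E
```

```text
time: 12.05
tcp_pos: [0.4361, -0.2934, 0.1026]
orientation: [-0.001, 0.999, -0.054, -0.001]
force: [-0.5, 0.1, -2.9]
opening: 0.364
time: 13.55
tcp_pos: [0.4387, -0.2959, 0.2127]
orientation: [0.002, 0.999, -0.054, 0.002]
force: [-0.3, 0.7, -0.0]
opening: 0.579
```

View pics/g4.png

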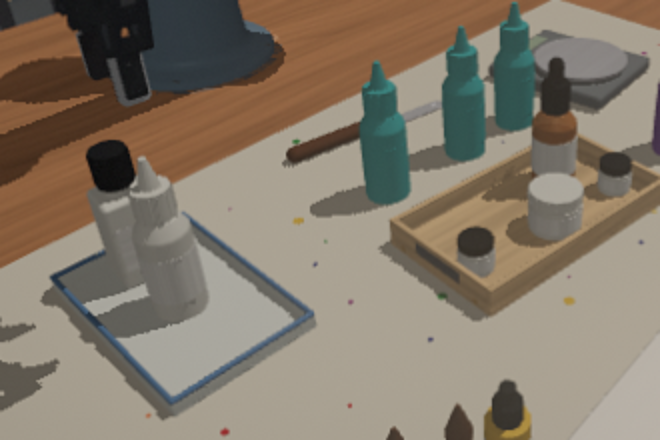

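The nozzle bottle stands upright on the tray, at crop (170,260). Next is the dropper.

```bash
python3 -m creep '0 0 0 0.005 -0.02 0 0.7; 0 0 0 0.015 -0.06 0 0.7; 0 0 0 0.026 -0.103 0 0.7; 0 0 0 0.037 -0.146 0 0.7; 0 0 0 0.048 -0.19 0 0.7; 0 0 0 0.059 -0.233 0 0.7; 0 0 0 0.07 -0.276 0 0.7; 0 0 0 0.081 -0.32 0 0.7; 0 0 0 0.089 -0.351 0 0.7; 0 0 0 0.0927 -0.3658 0 0.7; 0 0 0 0.0927 -0.3658 0.005 0.7; 0 0 0 0.0927 -0.3658 0.03 0.7; 0 0 0 0.0927 -0.3658 0.055 0.7; 0 0 0 0.0927 -0.3658 0.08 0.7; 0 0 0 0.0927 -0.3658 0.1 0.7; 0 0 0 0.0927 -0.3658 0.112 0.7; 0 0 0 0.0927 -0.3658 0.116 0.7; 0 0 0 0.0927 -0.3658 0.116 0.6; 0 0 0 0.0927 -0.3658 0.116 0.5; 0 0 0 0.0927 -0.3658 0.116 0.4' 40; python3 -m creep '0 0 0 0 0 0 0.3; 0 0 0 0 0 0 0.2; 0 0 0 0 0 0 0.2; 0 0 0 0 0 0 0.2; 0 0 0 0 0 -0.005 0.2; 0 0 0 0 0 -0.015 0.2'
```

```text
time: 15.6
tcp_pos: [0.5701, 0.0588, 0.0945]
orientation: [-0.0, 0.999, -0.055, 0.001]
force: [0.4, -0.1, 0.1]
opening: 0.4
time: 16.2
tcp_pos: [0.5675, 0.0591, 0.1073]
orientation: [0.0, 0.999, -0.054, -0.002]
force: [-0.4, 0.3, -2.3]
opening: 0.315
```

```bash
python3 -m creep '0 0 0 0 0 -0.015 0.2; 0 0 0 0 0 -0.035 0.2; 0 0 0 0 0.004 -0.05 0.2; 0 0 0 -0.001 0.014 -0.055 0.2; 0 0 0 -0.003 0.036 -0.055 0.2; 0 0 0 -0.005 0.07 -0.055 0.2; 0 0 0 -0.007 0.107 -0.055 0.2; 0 0 0 -0.01 0.146 -0.055 0.2; 0 0 0 -0.013 0.185 -0.055 0.2; 0 0 0 -0.015 0.224 -0.055 0.2; 0 0 0 -0.018 0.262 -0.055 0.2; 0 0 0 -0.021 0.3 -0.055 0.2; 0 0 0 -0.023 0.33 -0.055 0.2; 0 0 0 -0.024 0.351 -0.053 0.2; 0 0 0 -0.0248 0.3618 -0.045 0.2; 0 0 0 -0.0248 0.3618 -0.03 0.2; 0 0 0 -0.0248 0.3618 -0.015 0.2; 0 0 0 -0.0248 0.3618 0 0.2; 0 0 0 -0.0248 0.3618 0.01 0.2; 0 0 0 -0.0248 0.3618 0.014 0.2'; python3 -m creep '0 0 0 0 0 0.003 0.2; 0 0 0 0 0 0.004 0.2; 0 0 0 0 0 0.004 0.2; 0 0 0 0 0 0.004 0.2; 0 0 0 0 0 0.004 0.4; 0 0 0 0 0 0.004 0.5; 0 0 0 0 0 0.004 0.55; 0 0 0 0 0 0.004 0.55; 0 0 0 0 0 0.004 0.55; 0 0 0 0 0 -0.006 0.55; 0 0 0 0 0 -0.03 0.55; 0 0 0 0 0 -0.06 0.55; 0 0 0 0 0 -0.09 0.55; 0 0 0 0 0 -0.11 0.55; 0 0 0 0 0 -0.11 0.55; 0 0 0 0 0 -0.11 0.55'
python3 - <<'E'
from h import *
s=grab_frame("scene"); t=grab_frame("top")
a=cv2.resize(s["pixels"][130:350,20:350],None,fx=1.5,fy=1.5); b=cv2.resize(t["pixels"][130:350,190:480],None,fx=1.5,fy=1.5)
cv2.imwrite("pics/g5.png",np.vstack([np.clip(a*1.,0,255)[:,:435],np.clip(b*1.7,0,255)]).astype('uint8')[:600,:,::-1]) if 0 else cv2.imwrite("pics/g5.png",np.clip(b*1.7,0,255).astype('uint8')[:,:,::-1])
cv2.imwrite("pics/g5.png",np.hstack([cv2.resize(a,(400,267)),cv2.resize(np.clip(b*1.7,0,255).astype('uint8'),(352,267))])[:,:,::-1])
E
```

```text
time: 18.2
tcp_pos: [0.5039, -0.2967, 0.0924]
orientation: [-0.001, 0.999, -0.054, -0.001]
force: [0.5, 1.0, -2.8]
opening: 0.315
time: 19.8
tcp_pos: [0.5054, -0.2982, 0.2048]
orientation: [0.0, 0.999, -0.055, 0.001]
force: [-0.0, -0.1, -1.1]
opening: 0.547
```

View pics/g5.png

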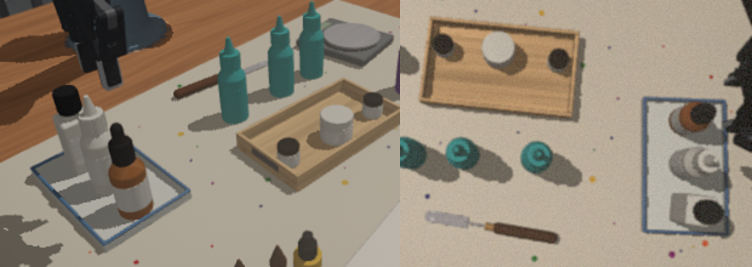

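All three bottles stand upright on the tray and the jar is accessible. Next is the jar.

```bash
python3 -m creep '0 0 -4 0.004 -0.015 0 0.7; 0 0 -12 0.012 -0.045 0 0.8; 0 0 -20 0.021 -0.08 0 0.9; 0 0 -28 0.03 -0.115 0 1; 0 0 -36 0.04 -0.15 0 1; 0 0 -44 0.049 -0.185 0 1; 0 0 -52 0.058 -0.22 0 1; 0 0 -60 0.067 -0.253 0 1; 0 0 -68 0.074 -0.28 0 1; 0 0 -76 0.079 -0.298 0 1; 0 0 -84 0.0815 -0.3072 0 1; 0 0 -90 0.0815 -0.3072 0 1; 0 0 -90 0.0815 -0.3072 0.02 1; 0 0 -90 0.0815 -0.3072 0.05 1; 0 0 -90 0.0815 -0.3072 0.08 1; 0 0 -90 0.0815 -0.3072 0.105 1; 0 0 -90 0.0815 -0.3072 0.12 1; 0 0 -90 0.0815 -0.3072 0.12 1; 0 0 -90 0.0815 -0.3072 0.12 1' 40
python3 - <<'E'
from h import *
o=get_obs();print(o["opening"],o["orientation"],o["tcp_pos"])
s=grab_frame("scene"); cv2.imwrite("pics/g6.png",cv2.resize(s["pixels"][130:290,190:390],None,fx=3,fy=3)[:,:,::-1])
E
```

```text
time: 21.8
tcp_pos: [0.6186, -0.0014, 0.0835]
orientation: [-0.001, 0.745, 0.668, -0.001]
force: [-0.4, -0.3, 0.8]
opening: 0.994
0.9940678621585363 [-8.86968341e-04  7.44594979e-01  6.67515529e-01 -7.40971850e-04] [ 0.61856688 -0.00137116  0.08345027]
```

View pics/g6.png

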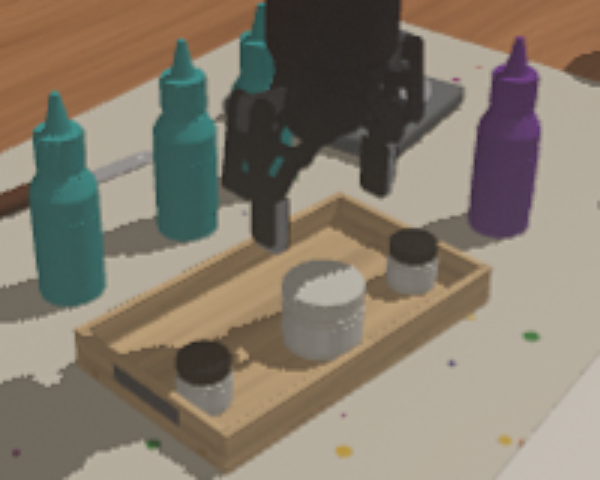

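```bash
python3 -m creep '0 0 0 0 0 0.015 1; 0 0 0 0 0 0.035 1; 0 0 0 0 0 0.052 1; 0 0 0 0 0 0.062 1; 0 0 0 0 0 0.066 1; 0 0 0 0 0 0.066 1; 0 0 0 0 0 0.066 0.9; 0 0 0 0 0 0.066 0.8; 0 0 0 0 0 0.066 0.7; 0 0 0 0 0 0.066 0.6; 0 0 0 0 0 0.066 0.5; 0 0 0 0 0 0.066 0.45; 0 0 0 0 0 0.066 0.45; 0 0 0 0 0 0.066 0.45; 0 0 0 0 0 0.061 0.45; 0 0 0 0 0 0.051 0.45; 0 0 0 0 0 0.051 0.45' 40
```

```text
time: 23.55
tcp_pos: [0.6204, -0.0015, 0.0346]
orientation: [0.001, 0.745, 0.668, 0.001]
force: [1.6, 0.3, -2.3]
opening: 0.596
```

```bash
python3 -m creep '0 0 0 0 0 -0.015 0.45; 0 0 0 0 0 -0.04 0.45; 0 0 0 0 0 -0.07 0.45; 0 0 0 0 0 -0.1 0.45; 0 0 0 0 0 -0.13 0.45; 0 0 0 0 0 -0.155 0.45; 0 0 0 0.005 -0.004 -0.17 0.45; 0 0 0 0.015 -0.012 -0.175 0.45; 0 0 0 0.035 -0.027 -0.175 0.45; 0 0 0 0.06 -0.046 -0.175 0.45; 0 0 0 0.085 -0.066 -0.175 0.45; 0 0 0 0.11 -0.085 -0.175 0.45; 0 0 0 0.135 -0.105 -0.175 0.45; 0 0 0 0.16 -0.124 -0.175 0.45; 0 0 0 0.185 -0.143 -0.175 0.45; 0 0 0 0.21 -0.163 -0.175 0.45; 0 0 0 0.232 -0.18 -0.175 0.45; 0 0 0 0.25 -0.194 -0.175 0.45; 0 0 0 0.2598 -0.2012 -0.17 0.45; 0 0 0 0.2598 -0.2012 -0.155 0.45'; python3 -m creep '0 0 0 0 0 0.02 0.45; 0 0 0 0 0 0.045 0.45; 0 0 0 0 0 0.07 0.45; 0 0 0 0 0 0.095 0.45; 0 0 0 0 0 0.115 0.45; 0 0 0 0 0 0.13 0.45; 0 0 0 0 0 0.14 0.45; 0 0 0 0 0 0.14 0.45; 0 0 0 0 0 0.14 0.45'
python3 - <<'E'
from h import *
for n in("top","scene"):
    f=grab_frame(n); np.save(n+"j.npy",f,allow_pickle=True)
    if n=="top": a=f["pixels"][200:330,60:230]
    else: b=f["pixels"][90:220,230:400]
cv2.imwrite("pics/g7.png",np.hstack([cv2.resize(np.clip(a*1.6,0,255).astype('uint8'),None,fx=2.3,fy=2.3),cv2.resize(b,None,fx=2.3,fy=2.3)])[:,:,::-1])
E
```

```text
time: 25.55
tcp_pos: [0.4471, 0.2804, 0.1885]
orientation: [0.0, 0.744, 0.669, 0.001]
force: [1.3, -0.2, -2.7]
opening: 0.599
time: 26.45
tcp_pos: [0.4478, 0.2786, 0.0484]
orientation: [0.0, 0.745, 0.667, -0.0]
force: [0.2, 0.1, -1.9]
opening: 0.598
```

View pics/g7.png

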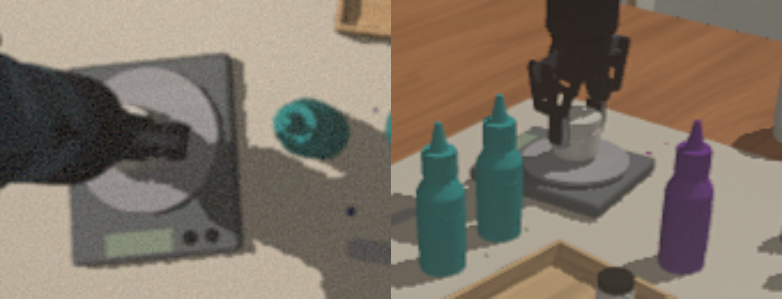

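```bash
python3 -m creep '0 0 0 -0.001 0 0.003 0.45; 0 0 0 -0.001 0 0.006 0.45; 0 0 0 -0.001 0 0.0075 0.45; 0 0 0 -0.001 0 0.0075 0.45; 0 0 0 -0.001 0 0.0075 0.45'; python3 -m creep '0 0 0 0 0 0 0.65; 0 0 0 0 0 0 0.75; 0 0 0 0 0 0 0.85; 0 0 0 0 0 0 0.95; 0 0 0 0 0 0 1; 0 0 0 0 0 -0.005 1; 0 0 0 0 0 -0.02 1; 0 0 0 0 0 -0.05 1; 0 0 0 0 0 -0.085 1; 0 0 0 0 0 -0.12 1; 0 0 0 0 0 -0.15 1; 0 0 0 0 0 -0.16 1; 0 0 0 0 0 -0.16 1'
```

```text
time: 27.05
tcp_pos: [0.4477, 0.2777, 0.0411]
orientation: [0.0, 0.745, 0.668, 0.0]
force: [-0.4, -0.7, 2.4]
opening: 0.597
time: 28.35
tcp_pos: [0.4489, 0.2783, 0.2025]
orientation: [0.001, 0.745, 0.668, 0.002]
force: [0.3, 0.4, -0.7]
opening: 1.005
```

```bash
python3 -m creep '0 0 4 -0.015 0.003 0 0.9; 0 0 12 -0.045 0.01 0 0.8; 0 0 20 -0.085 0.018 0 0.7; 0 0 28 -0.125 0.026 0 0.6; 0 0 36 -0.165 0.035 0 0.6; 0 0 44 -0.205 0.043 0 0.6; 0 0 52 -0.245 0.052 0 0.6; 0 0 60 -0.285 0.06 0 0.6; 0 0 68 -0.325 0.069 0 0.6; 0 0 76 -0.365 0.077 0 0.6; 0 0 84 -0.405 0.086 0 0.6; 0 0 90 -0.445 0.094 0 0.6; 0 0 90 -0.485 0.102 0 0.6; 0 0 90 -0.52 0.11 0 0.6; 0 0 90 -0.548 0.116 0 0.6; 0 0 90 -0.562 0.119 0 0.6; 0 0 90 -0.5666 0.1197 0 0.6; 0 0 90 -0.5666 0.1197 0 0.6; 0 0 90 -0.5666 0.1197 0 0.6'
python3 - <<'E'
from h import *
t=grab_frame("top"); s=grab_frame("scene"); np.save("t1.npy",t,allow_pickle=True);np.save("s1.npy",s,allow_pickle=True)
g=cv2.medianBlur(cv2.cvtColor(t["pixels"],cv2.COLOR_RGB2GRAY)[215:325,80:175],3)
for a,b,z in((11,18,.074),(26,38,.03)):
  h=cv2.HoughCircles(g,cv2.HOUGH_GRADIENT,1,50,param1=60,param2=12,minRadius=a,maxRadius=b)
  if h is not None:
    for x in h[0][:2]: print(x, onz(t,(x[0]+80,x[1]+215),z).round(4))
cv2.imwrite("pics/g8.png",np.hstack([cv2.resize(np.clip(t["pixels"][210:320,80:180]*1.6,0,255).astype('uint8'),None,fx=3,fy=3),cv2.resize(s["pixels"][170:280,60:190],None,fx=3,fy=3)])[:,:,::-1])
E
```

```text
time: 30.25
tcp_pos: [0.5048, -0.2971, 0.2004]
orientation: [-0.001, 0.999, -0.054, -0.0]
force: [0.0, -0.3, 0.5]
opening: 0.598
[52.5 50.5 15. ] [0.4367 0.2461 0.074 ]
[41.5 43.5 33. ] [0.4516 0.2816 0.03  ]
```

View pics/g8.png

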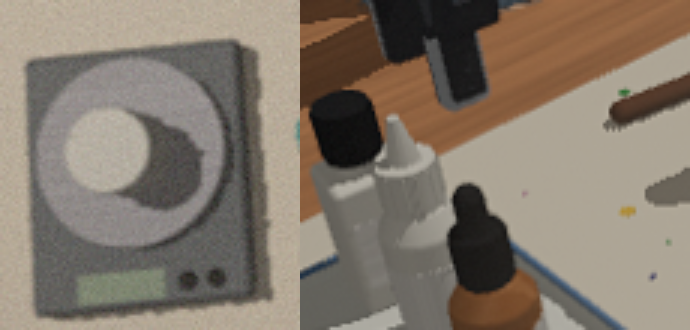

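Run:
```python
from h import *
t=np.load("t1.npy",allow_pickle=True).item()
print("jar",onz(t,(80+107/3-.3,210+150/3-.3),.074),"pan",onz(t,(80+131.5/3-.3,210+152.5/3-.3),.03))
sc=[onz(t,(80+u/3-.3,210+v/3-.3),.0225) for u,v in((28,60),(240,40),(255,297),(38,316))]; print(np.array(sc).round(3))
P=t["pixels"]
g=cv2.cvtColor(P,cv2.COLOR_RGB2GRAY)[215:310,85:160]
m=(g>np.percentile(g,50)).astype('uint8')
# jar: bright and low-chroma
br=(P.astype(int).min(2)); sub=br[235:285,95:150]; 
for th in(105,115,125):
  n,l,st,c=cv2.connectedComponentsWithStats((sub>th).astype('uint8')); k=1+np.argmax(st[1:,4]); print(th,st[k],c[k]+[95,235],onz(t,c[k]+[95,235],.074))
```

```text
jar [0.44717215 0.27762487 0.074     ] pan [0.44771975 0.27757264 0.03      ]
[[0.508 0.35  0.022]
 [0.52  0.213 0.022]
 [0.358 0.198 0.022]
 [0.346 0.334 0.022]]
105 [18 13  2  1  2] [113.5 248. ] [0.46823612 0.2821249  0.074     ]Traceback (most recent call last):
  File "<stdin>", line 11, in <module>
    return _wrapfunc(a, 'argmax', axis=axis, out=out, **kwds)
    return bound(*args, **kwds)
ValueError: attempt to get argmax of an empty sequence
```

Jar lid centre is (0.447,0.278) and pan centre (0.448,0.278), so the jar is centred and upright. The bottles now go back in reverse order, dropper first.

```bash
python3 -m creep '0 0 0 0 0 0.02 0.6; 0 0 0 0 0 0.05 0.6; 0 0 0 0 0 0.08 0.6; 0 0 0 0 0 0.1 0.6; 0 0 0 0 0 0.108 0.6; 0 0 0 0 0 0.11 0.6; 0 0 0 0 0 0.11 0.6; 0 0 0 0 0 0.11 0.5; 0 0 0 0 0 0.11 0.4; 0 0 0 0 0 0.11 0.3; 0 0 0 0 0 0.11 0.2; 0 0 0 0 0 0.11 0.2; 0 0 0 0 0 0.11 0.2' 40; python3 -m creep '0 0 0 0 0 -0.01 0.2; 0 0 0 0 0 -0.03 0.2; 0 0 0 0 0 -0.05 0.2; 0 0 0 0 -0.004 -0.066 0.2; 0 0 0 0.001 -0.014 -0.07 0.2; 0 0 0 0.003 -0.036 -0.07 0.2; 0 0 0 0.005 -0.07 -0.07 0.2; 0 0 0 0.007 -0.107 -0.07 0.2; 0 0 0 0.01 -0.146 -0.07 0.2; 0 0 0 0.013 -0.185 -0.07 0.2; 0 0 0 0.015 -0.224 -0.07 0.2; 0 0 0 0.018 -0.262 -0.07 0.2; 0 0 0 0.021 -0.3 -0.07 0.2; 0 0 0 0.023 -0.33 -0.07 0.2; 0 0 0 0.024 -0.351 -0.068 0.2; 0 0 0 0.0248 -0.3618 -0.06 0.2; 0 0 0 0.0248 -0.3618 -0.045 0.2; 0 0 0 0.0248 -0.3618 -0.03 0.2; 0 0 0 0.0248 -0.3618 -0.017 0.2; 0 0 0 0.0248 -0.3618 -0.01 0.2'; python3 -m creep '0 0 0 0 0 0 0.2; 0 0 0 0 0 0.003 0.2; 0 0 0 0 0 0.0055 0.2; 0 0 0 0 0 0.0055 0.2; 0 0 0 0 0 0.0055 0.2'
```

```text
time: 31.65
tcp_pos: [0.5059, -0.2991, 0.092]
orientation: [0.001, 0.999, -0.054, 0.001]
force: [1.3, 1.3, 5.6]
opening: 0.309
time: 33.65
tcp_pos: [0.5671, 0.0581, 0.0984]
orientation: [0.0, 0.998, -0.055, -0.002]
force: [-1.1, -0.8, -2.0]
opening: 0.309
time: 34.15
tcp_pos: [0.5698, 0.0583, 0.096]
orientation: [-0.0, 0.999, -0.055, 0.001]
force: [0.4, 0.2, 0.2]
opening: 0.314
```

```bash
python3 -m creep '0 0 0 0 0 0 0.4; 0 0 0 0 0 0 0.5; 0 0 0 0 0 0 0.6; 0 0 0 0 0 0 0.6; 0 0 0 0 0 -0.01 0.6; 0 0 0 0 0 -0.035 0.6; 0 0 0 0 0 -0.07 0.6; 0 0 0 0 0 -0.1 0.6; 0 0 0 -0.002 0.008 -0.11 0.6; 0 0 0 -0.009 0.036 -0.11 0.6; 0 0 0 -0.02 0.079 -0.11 0.6; 0 0 0 -0.031 0.122 -0.11 0.6; 0 0 0 -0.042 0.166 -0.11 0.6; 0 0 0 -0.053 0.21 -0.11 0.6; 0 0 0 -0.064 0.253 -0.11 0.6; 0 0 0 -0.075 0.296 -0.11 0.6; 0 0 0 -0.085 0.335 -0.11 0.6; 0 0 0 -0.091 0.359 -0.11 0.6; 0 0 0 -0.0927 0.3658 -0.11 0.6; 0 0 0 -0.0927 0.3658 -0.11 0.6'; python3 -m creep '0 0 0 0 0 0.015 0.6; 0 0 0 0 0 0.045 0.6; 0 0 0 0 0 0.075 0.6; 0 0 0 0 0 0.095 0.6; 0 0 0 0 0 0.103 0.6; 0 0 0 0 0 0.105 0.6; 0 0 0 0 0 0.105 0.6; 0 0 0 0 0 0.105 0.5; 0 0 0 0 0 0.105 0.4; 0 0 0 0 0 0.105 0.3; 0 0 0 0 0 0.105 0.2; 0 0 0 0 0 0.105 0.2; 0 0 0 0 0 0.105 0.2' 40
```

```text
time: 36.15
tcp_pos: [0.4363, -0.2957, 0.2049]
orientation: [-0.0, 0.998, -0.055, -0.0]
force: [0.0, -0.0, -0.1]
opening: 0.6
time: 37.45
tcp_pos: [0.4378, -0.2958, 0.1015]
orientation: [0.001, 0.999, -0.055, 0.001]
force: [-0.8, -0.2, 5.9]
opening: 0.36
```

```bash
python3 -m creep '0 0 0 0 0 -0.01 0.2; 0 0 0 0 0 -0.03 0.2; 0 0 0 0 0 -0.05 0.2; 0 0 0 0.001 -0.003 -0.066 0.2; 0 0 0 0.004 -0.012 -0.07 0.2; 0 0 0 0.01 -0.032 -0.07 0.2; 0 0 0 0.019 -0.062 -0.07 0.2; 0 0 0 0.029 -0.095 -0.07 0.2; 0 0 0 0.039 -0.127 -0.07 0.2; 0 0 0 0.049 -0.16 -0.07 0.2; 0 0 0 0.06 -0.193 -0.07 0.2; 0 0 0 0.07 -0.226 -0.07 0.2; 0 0 0 0.079 -0.257 -0.07 0.2; 0 0 0 0.087 -0.282 -0.07 0.2; 0 0 0 0.092 -0.298 -0.068 0.2; 0 0 0 0.0941 -0.3058 -0.06 0.2; 0 0 0 0.0941 -0.3058 -0.045 0.2; 0 0 0 0.0941 -0.3058 -0.03 0.2; 0 0 0 0.0941 -0.3058 -0.017 0.2; 0 0 0 0.0941 -0.3058 -0.01 0.2'; python3 -m creep '0 0 0 0 0 0 0.2; 0 0 0 0 0 0.003 0.2; 0 0 0 0 0 0.0055 0.2; 0 0 0 0 0 0.0055 0.2; 0 0 0 0 0 0.0055 0.2'
```

```text
time: 39.45
tcp_pos: [0.5621, -0.002, 0.1081]
orientation: [0.0, 0.998, -0.055, -0.002]
force: [-0.2, 0.6, -2.2]
opening: 0.363
time: 39.95
tcp_pos: [0.5646, -0.0015, 0.1056]
orientation: [0.0, 0.999, -0.055, 0.001]
force: [-0.2, 0.2, 0.9]
opening: 0.359
```

```bash
python3 -m creep '0 0 0 0 0 0 0.4; 0 0 0 0 0 0 0.5; 0 0 0 0 0 0 0.6; 0 0 0 0 0 0 0.6; 0 0 0 0 0 -0.01 0.6; 0 0 0 0 0 -0.035 0.6; 0 0 0 0 0 -0.07 0.6; 0 0 0 0 0 -0.1 0.6; 0 0 0 -0.004 0.008 -0.105 0.6; 0 0 0 -0.019 0.036 -0.105 0.6; 0 0 0 -0.038 0.073 -0.105 0.6; 0 0 0 -0.058 0.11 -0.105 0.6; 0 0 0 -0.078 0.15 -0.105 0.6; 0 0 0 -0.098 0.188 -0.105 0.6; 0 0 0 -0.118 0.226 -0.105 0.6; 0 0 0 -0.138 0.263 -0.105 0.6; 0 0 0 -0.153 0.293 -0.105 0.6; 0 0 0 -0.16 0.306 -0.105 0.6; 0 0 0 -0.162 0.3097 -0.105 0.6; 0 0 0 -0.162 0.3097 -0.105 0.6'; python3 -m creep '0 0 0 0 0 0.015 0.6; 0 0 0 0 0 0.045 0.6; 0 0 0 0 0 0.075 0.6; 0 0 0 0 0 0.097 0.6; 0 0 0 0 0 0.106 0.6; 0 0 0 0 0 0.108 0.6; 0 0 0 0 0 0.108 0.6; 0 0 0 0 0 0.108 0.5; 0 0 0 0 0 0.108 0.4; 0 0 0 0 0 0.108 0.3; 0 0 0 0 0 0.108 0.2; 0 0 0 0 0 0.108 0.2; 0 0 0 0 0 0.108 0.2' 40
```

```text
time: 41.95
tcp_pos: [0.3687, -0.2917, 0.2096]
orientation: [-0.0, 0.998, -0.055, -0.0]
force: [0.6, -0.3, -0.2]
opening: 0.599
time: 43.25
tcp_pos: [0.3695, -0.2924, 0.1029]
orientation: [0.001, 0.999, -0.055, 0.001]
force: [-2.1, 0.5, 5.8]
opening: 0.358
```

```bash
python3 -m creep '0 0 0 0 0 -0.01 0.2; 0 0 0 0 0 -0.03 0.2; 0 0 0 0 0 -0.05 0.2; 0 0 0 0.002 -0.004 -0.066 0.2; 0 0 0 0.008 -0.013 -0.07 0.2; 0 0 0 0.02 -0.032 -0.07 0.2; 0 0 0 0.036 -0.056 -0.07 0.2; 0 0 0 0.053 -0.083 -0.07 0.2; 0 0 0 0.07 -0.11 -0.07 0.2; 0 0 0 0.087 -0.136 -0.07 0.2; 0 0 0 0.104 -0.163 -0.07 0.2; 0 0 0 0.121 -0.189 -0.07 0.2; 0 0 0 0.136 -0.213 -0.07 0.2; 0 0 0 0.148 -0.232 -0.07 0.2; 0 0 0 0.156 -0.244 -0.068 0.2; 0 0 0 0.1602 -0.2507 -0.06 0.2; 0 0 0 0.1602 -0.2507 -0.045 0.2; 0 0 0 0.1602 -0.2507 -0.03 0.2; 0 0 0 0.1602 -0.2507 -0.017 0.2; 0 0 0 0.1602 -0.2507 -0.01 0.2'; python3 -m creep '0 0 0 0 0 0 0.2; 0 0 0 0 0 0.003 0.2; 0 0 0 0 0 0.0055 0.2; 0 0 0 0 0 0.0055 0.2; 0 0 0 0 0 0.0055 0.2'
```

```text
time: 45.25
tcp_pos: [0.5539, -0.06, 0.1096]
orientation: [-0.0, 0.998, -0.055, -0.002]
force: [-0.6, -0.4, -3.3]
opening: 0.362
time: 45.75
tcp_pos: [0.5563, -0.0601, 0.107]
orientation: [0.0, 0.999, -0.055, 0.001]
force: [-0.6, 0.6, -0.0]
opening: 0.362
```

Release, rise, and withdraw clear toward -y.

```bash
python3 -m creep '0 0 0 0 0 0 0.4; 0 0 0 0 0 0 0.5; 0 0 0 0 0 0 0.6; 0 0 0 0 0 0 0.6; 0 0 0 0 0 -0.01 0.6; 0 0 0 0 0 -0.035 0.6; 0 0 0 0 0 -0.07 0.6; 0 0 0 0 0 -0.1 0.6; 0 0 0 -0.004 0.01 -0.12 0.6; 0 0 0 -0.02 0.04 -0.12 0.6; 0 0 0 -0.038 0.08 -0.12 0.6; 0 0 0 -0.058 0.12 -0.12 0.6; 0 0 0 -0.078 0.16 -0.12 0.6; 0 0 0 -0.098 0.2 -0.12 0.6; 0 0 0 -0.118 0.23 -0.12 0.6; 0 0 0 -0.13 0.25 -0.12 0.6; 0 0 0 -0.13 0.25 -0.12 0.6; 0 0 0 -0.13 0.25 -0.12 0.6'
python3 - <<'E'
from h import *
t=grab_frame("top"); s=grab_frame("scene"); np.save("t2.npy",t,allow_pickle=True)
a=cv2.resize(np.clip(t["pixels"][125:275,180:360]*1.8,0,255).astype('uint8'),None,fx=4,fy=4,interpolation=2)
cv2.imwrite("pics/f1.png",a[:,:,::-1])
cv2.imwrite("pics/f2.png",cv2.resize(s["pixels"][110:290,190:390],None,fx=3,fy=3)[:,:,::-1])
E
```

```text
time: 47.55
tcp_pos: [0.3993, -0.2943, 0.2268]
orientation: [-0.0, 0.998, -0.055, 0.0]
force: [-0.2, -0.6, -0.1]
opening: 0.601
```

View pics/f1.png

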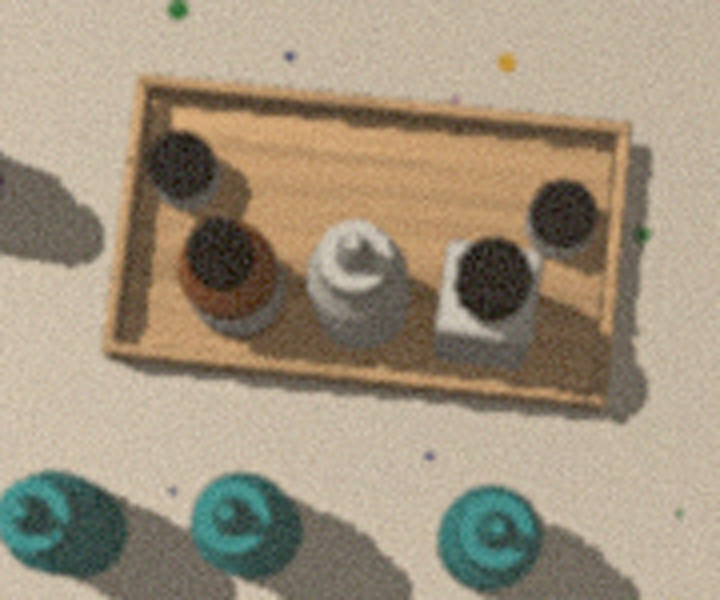

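View pics/f2.png

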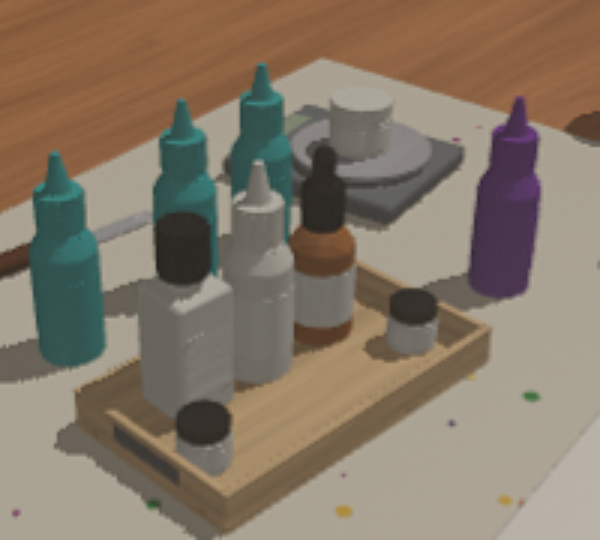

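The bottles sit at the same top-crop pixels as at the start: dropper (223,253), nozzle (358,245) and square (495,278). The pots at (181,168) and (563,214) have not moved, and the jar is upright on the pan. The job is ready to hand in.

```bash
python3 -c "
from workcell import *
print(job_done())"
```

```text
the job is handed in; nothing more can be done
None
```

The job is done and handed in at about 48 s on the robot's clock, against the 141 s limit. I moved the three bottles onto the white tray, set the jar on the scale pan, and put all three back in the caddy.

- **Jar:** measured about 1 mm from the centre of the pan, and upright.
- **Bottles:** all upright in their starting order. The top view shows each at its starting image position, to about 1 mm by eye rather than re-measured.
- **Pots and look-alikes:** the two pots and the three teal bottles are at their starting positions in the same view, and the purple bottle looks untouched.
- **Forces:** the largest force reading after any move was about 6 N. The robot ended clear of everything.

One check failed: the automatic circle and brightness detection of the jar on the pan gave wrong or no results. The jar position above comes from pixels I read off the picture by hand, which agreed with the arm's position when it let go. The caddy-based prediction of the jar's starting spot was also about 5 mm off the camera measurement in y; I used the camera value and the grasp was good.

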